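# Find the locking point of the orange key

### The job

Lock the box with the orange key: turn that key until its brass tongue has swung under the steel hook and out on the other side, to about 20 degrees beyond the white line on the lock, then turn it back and leave it in line with the white line, the tongue under the middle of the hook, and let go. Leave the blue key as it is.

Things in the scene. Friction and masses are not known exactly. Their poses are not given: they have to be found in the camera images.
- orange_key_grip (a point): Centre of the orange bow (flat handle) of a key standing in the lock on one of two alike fixed grey boxes (70 mm high, either place). The bow is an upright plate 36 mm long (its x axis), 10 thick (its y), 26 high; this point is half-way up, on the key's vertical turning axis, 31 mm above the round 56 mm lock cover; below the bow is a 10 mm round stem. The key cannot be pulled out.
- orange_key (a joint): Turn of the orange key, rad, growing anticlockwise from above. 0: bow in line with the white line on the lock cover, brass tongue (14 mm wide, turns with the key, below the cover) under the middle of the steel hook, which it can pass under from either side. Starts between 0.55 and 1.0; stops at -1.3 and 1.3; turns with slight friction (0.06 N m) and stays where left.
- blue_key (a joint): Turn of the like key with the blue bow on the other box, same meaning. Not to be turned.
- blue_key_end (a point): Half-way up one end of the blue bow, 18 mm from that key's turning axis. Not to be moved.

How it is judged:
On the way:
1. the orange key is turned across its white line and beyond it (at least 0.2 rad) (value of joint orange_key below -0.2 rad), for 0.1 s.
At the end, for the whole second after the job is handed in: The orange key is back in line with its white line to within 10 degrees (0.175 rad), its tongue under the hook, and is released (value of joint orange_key between -0.175 and 0.175 rad and contact force between the fingers and anything else below 0.2 N); the robot touches nothing.
It fails at once if the blue key is turned (its end moves more than 6 mm) (distance of blue_key_end from where it was at the start of the episode above 0.006 m).
It also fails if it takes over 32 s, if anything falls off the work surface, if the arm or the gripper's body presses on something with over 40 N, if the wrist force passes 120 N, or if a joint passes its speed limit or range.

### The arm

A 6-joint arm with a two-finger parallel gripper is mounted at the origin on the work surface; the furniture and walls round the work are solid. World frame = base frame: x ahead of the robot, y to its left, z up, the work surface at z = 0. Lengths are in m, angles in rad, forces in N, time in s.
With the tool pointing down it reaches from about 0.35 to 0.775 m from the base axis. Payload 7.3 kg.
Tool frame: the origin (TCP) lies at the very end of the fingers, on their centre line; the grasp point (between the pads) lies grip_point_offset behind it (grip_point_offset is the distance from the TCP to the grasp point, in m); z points along the fingers, y is the direction in which the jaws open and shut (so a half turn about z gives the same grasp; the last joint's range is limited). The gripper opens to 92 mm and grips with 3 to 60 N. Pads are 19 mm wide; open, the fingers measure 130 mm over their backs; the gripper's body (75 mm by 190 mm) begins 47 mm behind the grasp point.
Start: joints at [-0.146, 0.342, 1.524, -0, 1.275, -0.146], TCP at [0.525, 0, 0.227] pointing down, gripper open.
Joint ranges: [-2.53, 2.53], [-0.77, 2.02], [0.04, 2.7], [-1, 4.14], [0.28, 2.66], [-3.11, 3.11]. Speed limits (rad/s): [2.57, 2.57, 3.14, 3.14, 3.14, 3.14].

### API

Orientations are given as [roll, pitch, yaw] about the fixed x, y, z axes, in that order (R = Rz(yaw) Ry(pitch) Rx(roll)).
In Python, from cell import * gives the robot as it stands.
- The arm moves only by the shell command python3 -m inch 'ROWS' [OPENING] [FORCE]. ROWS is JSON, a list that holds one entry, the list of rows, each a list of 4 numbers: the shift along the tool's x, y, z in mm, then the turn about the tool's z in rad. In form: [[[x, y, z, roll], ...]]. A call has 1 to 10 rows; each row shifts and turns the commanded pose from where the row before left it, along the tool's axes as they then stand; what a row does not reach is not made up. A row lasts 1/8 s, in which the tool goes at most 62.5 mm and 10.7 degrees, less where a joint would pass 70% of its speed; a pose out of reach is approached as far as the arm can. A call with a gripper value outside its range is refused whole. OPENING is the closure, from -1 (fully open) to 1 (shut), set as the call begins (- or left out, the last holds). The fingers move at their own pace and stop on an object; FORCE is the grip in N (left out, the last holds). Time passes only in rows, so rows that do not move let the fingers close. It gives the time, the measured TCP pose, the force and the opening at its end, in the units of the state.
- observe(): the state, without advancing time (a new reading comes with each control period).
- read_camera(name): name is "scene" or "side" or "wrist"; returns a dict with "img" (420x560x3 uint8, blue, green, red), "fx", "fy", "cx", "cy" (pixels), "eye" and "rotation" of the camera in the world; the wrist camera has in their place "T_tool_cam" (4x4, takes a point from camera to tool coordinates, whose origin is the TCP and whose axes are the flange's). Camera axes: x right, y down, z forward; pixel columns grow to the right and rows downward; lengths in m; the calibration is good to about 2 mm. The wrist camera is an equidistant fisheye: a pixel r from the principal point sees the ray r / f radians off the axis. A picture is of the moment at which its call begins: read the wrist's pose just before it. There is no depth.
- hand_in(): hands the job in, once; it reports no verdict.
Trained networks look in the newest picture that a camera, given by its name, has taken for a name from the list of things; names that differ only in an ending like _2 or _b are one class to them, and where a whole thing is asked for, a point or a joint stands for the part that bears it (a point fixed in the world has none). Each returns a list of dicts, best first, with "conf" (0 to 1); they miss things now and then, are a little off and sometimes report something else, mostly with a low value. They report only what shows in the picture. A call takes as long as a camera call.
- boxes_of(camera, label): "at" ([row, column] in pixels, amid what is visible of it).
- place_of(camera, label): "at" ([row, column] in pixels: a listed point, or the origin of a listed thing).
The state is a dict: "time": time; "qpos": joint angles; "qvel": joint speeds; "joint_efforts": joint torques, N m; "tool_pos": TCP position; "tool_rot": TCP orientation; "contact_force": force on the tool from outside, world axes, zero at the start; "torque": the same for the moment, N m; "opening": finger opening in m.
Only numpy, scipy, OpenCV 4.12 (cv2) and the standard library are available. Lean on these libraries where they do the work, as an engineer would, in place of code of your own. Each camera call takes 0.05 s, during which the arm holds its last target. There are 200 camera calls.

## Working session

There is one attempt and no reset: what is moved stays moved. The work goes in short steps, Python scripts to look and compute and a shell command to move; the robot and the scene stay as the last step left them, time stands still between calls to the robot, and variables do not carry over. Pictures are saved under pics/ and viewed, about 8 in all and at most 12, crops included, and the job is handed in when it is done.

```bash
mkdir -p pics; cat > h.py <<'E'
from cell import *
import numpy as np, cv2
from scipy.spatial.transform import Rotation as Ro
def ray(cam,at,c=None,st=None):
    r,co=at
    if cam!='wrist':
        d=np.array([(co-c['cx'])/c['fx'],(r-c['cy'])/c['fy'],1]); return np.array(c['eye']),np.array(c['rotation'])@d
    u,v=(co-c['cx'])/c['fx'],(r-c['cy'])/c['fy']; t=np.hypot(u,v)
    d=np.array([u,v,0])*(np.sin(t)/max(t,1e-9))+np.array([0,0,np.cos(t)])
    R=Ro.from_euler('xyz',st['tool_rot']).as_matrix(); T=np.array(c['T_tool_cam'])
    return np.array(st['tool_pos'])+R@T[:3,3],R@T[:3,:3]@d
def atz(cam,at,z,c,st=None):
    e,d=ray(cam,at,c,st); return e+d*(z-e[2])/d[2]
E
python3 - <<'E'
from h import *
st=observe(); print(st, [k for k in globals() if 'off' in k])
try: print(grip_point_offset)
except Exception as e: print(e)
ims=[]
for n in ['scene','side','wrist']:
    st=observe(); c=read_camera(n); ims.append(c['img'])
    if n!='wrist': print(n,np.round(c['eye'],3),np.array(c['rotation']).round(3).tolist())
    for l in ['orange_key_grip','blue_key_end','blue_key','orange_key']:
        for p in place_of(n,l)[:2]: print(n,l,p,atz(n,p['at'],.114 if 'grip' in l or 'end' in l else .1,c,st).round(3))
cv2.imwrite('pics/a.png',cv2.resize(np.hstack(ims[:2]),(800,300)))
cv2.imwrite('pics/b.png',ims[2])
E
```

```text
{'time': 0.0, 'qpos': array([-1.45957792e-01,  3.42716837e-01,  1.52505540e+00, -1.73382973e-05,
        1.27536720e+00, -1.45985673e-01]), 'qvel': array([ 5.26245268e-04, -5.13773117e-04, -2.13161642e-03, -1.04085318e-03,
        2.21484075e-04,  8.62853101e-05]), 'joint_efforts': array([ 7.61924657e-04, -4.31245601e+01, -2.44219762e+01,  7.17750052e-02,
        5.59406646e-02, -1.04314388e-04]), 'tool_pos': array([5.24583553e-01, 1.00303809e-04, 2.26034613e-01]), 'tool_rot': array([-3.14005991e+00, -2.08604793e-04,  1.57082911e+00]), 'contact_force': array([ 0.15120265, -0.48922242, -0.09703964]), 'torque': array([-0.01049781, -0.08111958,  0.02061778]), 'opening': 0.09163325237258156} ['grip_point_offset']
0.0188
scene [ 0.132 -0.681  0.753] [-2.345, 0.001, -0.48]Traceback (most recent call last):
  File "<stdin>", line 10, in <module>
  File "h.py", line 13, in atz
    e,d=ray(cam,at,c,st); return e+d*(z-e[2])/d[2]
                                              ~^^^
IndexError: invalid index to scalar variable.
```

```bash
sed -i "s/np.array(c\['rotation'\])@d/Ro.from_euler('xyz',c['rotation']).as_matrix()@d/" h.py
python3 - <<'E'
from h import *
ims=[]
for n in ['scene','side','wrist']:
    st=observe(); c=read_camera(n); ims.append(c['img'])
    for l in ['orange_key_grip','blue_key_end']:
        for p in place_of(n,l)[:2]: print(n,l,p,atz(n,p['at'],.101,c,st).round(3),atz(n,p['at'],.114,c,st).round(3))
cv2.imwrite('pics/a.png',cv2.resize(np.hstack(ims[:2]),(800,300)))
cv2.imwrite('pics/b.png',ims[2])
E
```

```text
scene orange_key_grip {'at': [318.6, 348.2], 'conf': 0.85} [ 0.429 -0.367  0.101] [ 0.423 -0.374  0.114]
scene blue_key_end {'at': [142.0, 227.3], 'conf': 0.59} [0.446 0.165 0.101] [0.44  0.148 0.114]
side orange_key_grip {'at': [305.2, 327.6], 'conf': 0.74} [ 0.424 -0.365  0.101] [ 0.42  -0.376  0.114]
wrist blue_key_end {'at': [50.6, 169.0], 'conf': 0.86} [0.428 0.145 0.101] [0.433 0.142 0.114]
```

View pics/a.png

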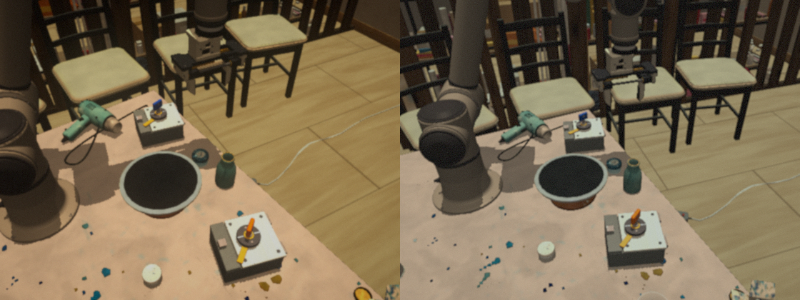

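View pics/b.png

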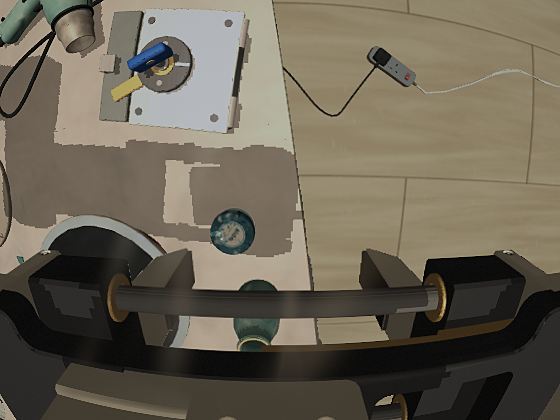

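The wrist view shows the blue key at (150,55) px with its tongue at the lower left. The orange box is in the scene view, with its key near (0.426, -0.366). I'm moving over it, slightly past, so that the wrist camera sees it.

```bash
python3 -m inch '[[[-60,-14,0,0],[-60,-14,0,0],[-60,-14,0,0],[-60,-14,0,0],[-60,-14,0,0],[-60,-14,0,0],[-60,-14,0,0],[0,0,0,0]]]' -1
python3 - <<'E'
from h import *
st=observe(); n='wrist'; c=read_camera(n)
print(st['qpos'],st['tool_pos'],np.array(c['T_tool_cam']).round(3).tolist())
for p in place_of(n,'orange_key_grip')[:2]: print(p,atz(n,p['at'],.101,c,st).round(4),atz(n,p['at'],.106,c,st).round(4))
cv2.imwrite('pics/c.png',c['img'])
E
```

```text
time: 1.55
tool_pos: [0.4252, -0.4239, 0.2259]
tool_rot: [-3.141, 0.001, 1.566]
contact_force: [-0.8, 0.2, -0.1]
opening: 0.0921
[-9.11070751e-01  4.82525513e-01  1.30592169e+00 -7.96981548e-04
  1.35309126e+00 -9.05604984e-01] [ 0.4251585  -0.42387166  0.2258517 ] [[0.0, -0.959, -0.285, 0.078], [1.0, 0.0, 0.0, -0.001], [0.0, -0.285, 0.959, -0.158], [0.0, 0.0, 0.0, 1.0]]
{'at': [154.2, 270.1], 'conf': 0.8} [ 0.4186 -0.3758  0.101 ] [ 0.4187 -0.3753  0.106 ]
```

View pics/c.png

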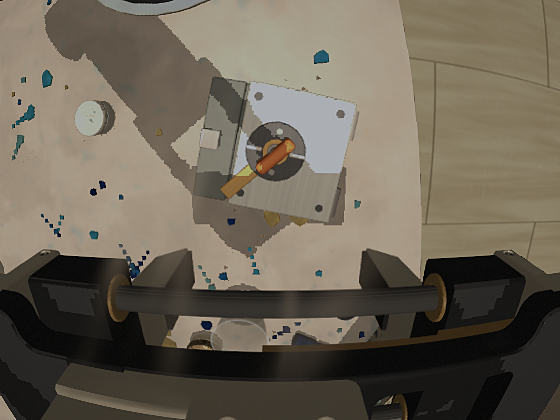

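The orange key is at (276,154) px with its tongue at the lower left. The white line runs from about (248,147) to (312,157), and the hook is at (210,138). Next I'll zoom in for the angles.

```bash
python3 - <<'E'
from h import *
st=observe(); n='wrist'; c=read_camera(n); im=c['img']
for i in range(2):
    st=observe();c=read_camera(n)
    for p in place_of(n,'orange_key_grip')[:1]: print(p,atz(n,p['at'],.114,c,st).round(4))
b,g,r=[im[:,:,i].astype(int) for i in range(3)]
m=((r>130)&(g<r*.65)&(b<g*.7)).astype(np.uint8); m[:100]=0;m[200:]=0
k,l,s,ce=cv2.connectedComponentsWithStats(m); print(s.tolist(),ce.round(1).tolist())
cv2.imwrite('pics/d.png',cv2.resize(im[90:215,190:365],None,fx=4.5,fy=4.5,interpolation=cv2.INTER_CUBIC))
E
```

```text
{'at': [158.9, 271.0], 'conf': 0.97} [ 0.4213 -0.3737  0.114 ]
{'at': [157.9, 268.8], 'conf': 0.78} [ 0.4199 -0.3724  0.114 ]
[[0, 0, 560, 420, 234838], [254, 145, 39, 33, 362]] [[279.5, 209.6], [273.3, 161.4]]
```

View pics/d.png

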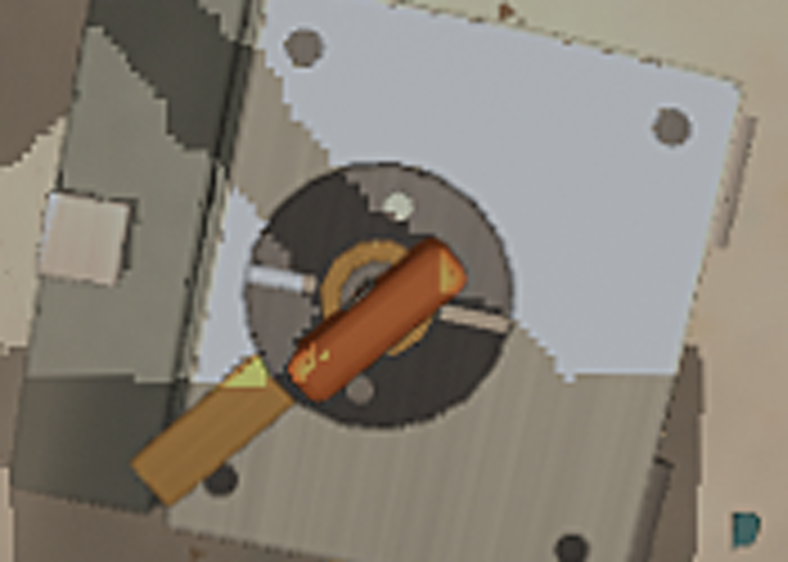

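```bash
python3 - <<'E'
from h import *
st=observe(); c=read_camera('wrist')
f=lambda u,v,z: atz('wrist',(90+v/4.5,190+u/4.5),z,c,st)
ang=lambda a,b: np.degrees(np.arctan2(*(b-a)[[1,0]]))
for z in (.075,.083):
  a,b=f(248,274,z),f(510,322,z); print('cover',z,f(380,295,z),'line',ang(a,b),np.linalg.norm(a-b))
a,b=f(308,372,.124),f(448,265,.124); print('bow',(a+b)/2,ang(a,b),np.linalg.norm(a-b))
print('tongue',ang(f(152,487,.075),f(380,295,.079)))
print(st['tool_pos'],st['tool_rot'])
E
```

```text
cover 0.075 [ 0.42452357 -0.37488144  0.075     ] line -10.428362479054075 0.05666366361683884
cover 0.083 [ 0.42456786 -0.37400435  0.083     ] line -10.428362479054085 0.05520173050434684
bow [ 0.42435316 -0.37377451  0.124     ] 37.78938227241347 0.0317350208139498
tongue 40.219089807722746
[ 0.42768237 -0.41877803  0.2271112 ] [3.14121955e+00 2.10712143e-04 1.57264718e+00]
```

```bash
python3 -m inch '[[[46,-3,0,0],[0,0,0,0.18],[0,0,0,0.18],[0,0,0,0.18],[0,0,20,0.18],[0,0,20,0.18],[0,0,20,0],[0,0,0,0],[0,0,0,0]]]' -1
python3 - <<'E'
from h import *
P=[]
for i in range(5):
    st=observe();c=read_camera('wrist')
    R=Ro.from_euler('xyz',st['tool_rot']).as_matrix()
    for p in place_of('wrist','orange_key_grip')[:1]: print(p,(1e3*R.T@(atz('wrist',p['at'],.110,c,st)-st['tool_pos'])).round(1),st['tool_pos'].round(4),np.degrees(st['tool_rot']).round(2))
cv2.imwrite('pics/e.png',c['img'])
E
```

```text
time: 3.08
tool_pos: [0.4245, -0.374, 0.1677]
tool_rot: [3.14, -0.0, 0.672]
contact_force: [0.6, -0.4, 0.3]
opening: 0.092
{'at': [233.2, 274.6], 'conf': 0.79} [-1.6 -2.8 57.7] [ 0.4245 -0.374   0.1677] [ 1.7992e+02 -1.0000e-02  3.8480e+01]
{'at': [236.7, 275.1], 'conf': 0.63} [-4.3 -2.4 57.9] [ 0.4245 -0.3743  0.1679] [ 1.7988e+02 -1.0000e-02  3.8450e+01]
{'at': [236.6, 274.6], 'conf': 0.93} [-4.1 -2.8 57.6] [ 0.4243 -0.3742  0.1676] [ 1.7991e+02 -1.0000e-02  3.8440e+01]
{'at': [234.0, 275.2], 'conf': 0.72} [-2.1 -2.3 57.3] [ 0.4242 -0.3741  0.1673] [ 1.7994e+02 -1.0000e-02  3.8440e+01]
{'at': [236.0, 273.4], 'conf': 0.62} [-3.5 -3.6 57. ] [ 0.4241 -0.3741  0.167 ] [179.97  -0.    38.43]
```

View pics/e.png

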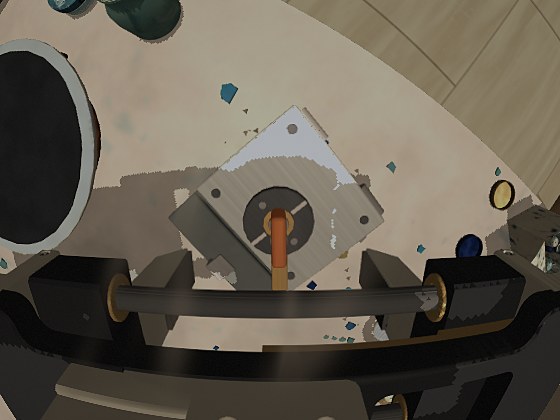

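The key bow is vertical in the image at column 278 and the finger midpoint is at column 276, so they are aligned. I'm going down and gripping.

```bash
python3 -m inch '[[[-2,-2,20,0],[0,0,20,0],[0,0,20,0],[0,0,16,0],[0,0,0,0]]]' -1 && python3 -m inch '[[[0,0,0,0],[0,0,0,0],[0,0,0,0],[0,0,0,0],[0,0,0,0],[0,0,0,0],[0,0,0,0]]]' 1 25
```

```text
time: 4.2
tool_pos: [0.4207, -0.3731, 0.0896]
tool_rot: [-3.139, 0.0, 0.671]
contact_force: [-0.3, -0.0, 0.2]
opening: 0.0918
time: 5.08
tool_pos: [0.4212, -0.3737, 0.0907]
tool_rot: [3.142, -0.0, 0.671]
contact_force: [-0.6, -0.3, 0.2]
opening: 0.0263
```

```bash
python3 -m inch '[[[0,0,0,0],[0,0,0,0],[0,0,0,0],[0,0,0,0],[0,0,0,0]]]' 1 25
python3 - <<'E'
from h import *
st=observe();print(st['contact_force'],st['torque'],st['opening']);c=read_camera('wrist');cv2.imwrite('pics/f.png',c['img'])
E
```

```text
time: 5.7
tool_pos: [0.4232, -0.3764, 0.0921]
tool_rot: [3.134, -0.0, 0.671]
contact_force: [5.3, -7.6, 0.4]
opening: 0.0099
[ 5.33501057 -7.60611229  0.4246097 ] [-0.92945873 -0.70220752  0.07373222] 0.009887250863134056
```

View pics/f.png

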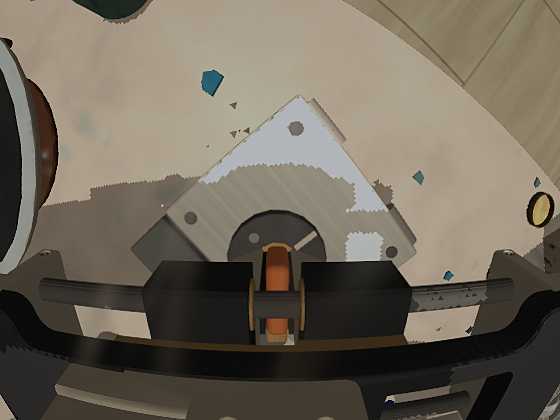

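Grip confirmed: the bow is between the pads at an opening of 9.9 mm. The side force shows the axis about 3 mm towards +y of the tool, so I'll relieve that and then turn clockwise.

```bash
python3 -m inch '[[[0,3,0,0],[0,0,0,0],[0,0,0,0.1],[0,0,0,0.15],[0,0,0,0.15],[0,0,0,0.15],[0,0,0,0],[0,0,0,0]]]'; python3 -c "
from h import *
s=observe();print(s['torque'],s['contact_force'],s['qpos'])"
```

```text
time: 6.75
tool_pos: [0.423, -0.3759, 0.092]
tool_rot: [3.141, -0.0, 0.121]
contact_force: [-2.8, 2.2, 10.2]
opening: 0.0096
[ 0.46115911  0.52819514 -0.06524139] [-2.75740067  2.23910626 10.21505734] [-8.61909504e-01  5.52845090e-01  1.58675590e+00  4.21161839e-05
  1.00167351e+00  5.88110260e-01]
```

```bash
python3 -m inch '[[[0,0,0,0.15],[0,0,0,0.15],[0,0,0,0.15],[0,0,0,0.12],[0,0,0,0.1],[0,0,0,0],[0,0,0,0],[0,0,0,0]]]'; python3 - <<'E'
from h import *
s=observe();print(s['torque'],s['contact_force'])
c=read_camera('wrist');c2=read_camera('scene');c3=read_camera('side')
cr=lambda i:cv2.resize(i[265:405,255:435],(400,311),interpolation=cv2.INTER_CUBIC)
w=cv2.resize(c['img'],(400,300))
cv2.imwrite('pics/g.png',np.hstack([w,cr(c2['img'])[:300]]))
E
```

```text
time: 7.75
tool_pos: [0.4232, -0.3751, 0.092]
tool_rot: [-3.141, 0.0, -0.549]
contact_force: [-2.5, 5.8, 10.9]
opening: 0.0099
[ 0.87596946  0.34846953 -0.01423188] [-2.51444732  5.81065519 10.89432945]
```

View pics/g.png

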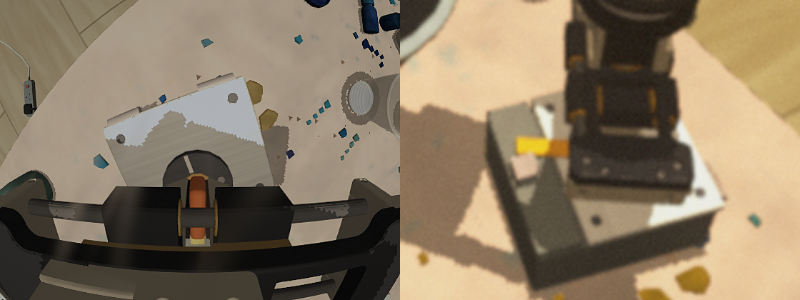

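The tongue has passed the hook and shows on its far side, and the white line is about 20° off the bow. Turning back now.

```bash
python3 -m inch '[[[0,0,0,-0.12],[0,0,0,-0.12],[0,0,0,-0.12],[0,0,0,0],[0,0,0,0],[0,0,0,0]]]' && python3 -m inch '[[[0,0,0,0],[0,0,0,0],[0,0,0,0],[0,0,0,0],[0,0,0,0],[0,0,0,0],[0,0,0,0],[0,0,0,0]]]' -1 && python3 -m inch '[[[0,0,-20,0],[0,0,-30,0],[0,0,-40,0],[0,0,-30,0],[-45,0,0,0],[0,0,0,0],[0,0,0,0]]]'
python3 - <<'E'
from h import *
s=observe();print(s['torque'],s['contact_force'],s['opening'])
c=read_camera('wrist')['img'];c2=read_camera('scene')['img']
cr=cv2.resize(c2[265:405,255:435],(400,300),interpolation=cv2.INTER_CUBIC)
cv2.imwrite('pics/h.png',np.hstack([cv2.resize(c[60:240,160:400],(400,300),interpolation=cv2.INTER_CUBIC),cr]))
E
```

```text
time: 8.65
tool_pos: [0.423, -0.3755, 0.092]
tool_rot: [-3.141, -0.0, -0.189]
contact_force: [-2.1, 4.2, 10.4]
opening: 0.0098
time: 9.65
tool_pos: [0.4231, -0.376, 0.0907]
tool_rot: [-3.142, -0.0, -0.189]
contact_force: [-0.7, 0.7, 0.6]
opening: 0.0855
time: 10.52
tool_pos: [0.3792, -0.3678, 0.2109]
tool_rot: [3.141, -0.001, -0.19]
contact_force: [-0.7, -0.9, 0.2]
opening: 0.092
[0.02030874 0.1194154  0.02643475] [-0.66796311 -0.93539726  0.22479577] 0.09200649163434835
```

View pics/h.png

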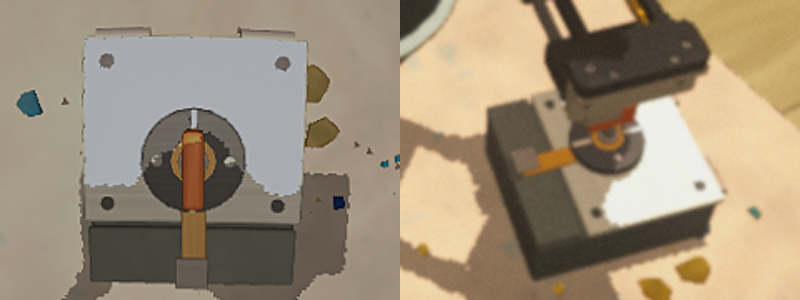

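The bow is in line with the white line (crop px ~194) and the tongue is under the middle of the hook. The gripper is open and clear, so I'm handing in.

```bash
python3 -c "
from cell import *
print(hand_in())"
```

```text
the job is handed in; nothing more can be done
None
```

I locked the box with the orange key and handed the job in at about 10.6 s of the 32 s allowed. No verdict was reported.

- **Turning past the line:** I gripped the bow (opening 9.9 mm) and turned it clockwise. The gripper ended about 21° (0.37 rad) past the white line. The picture taken there showed the tongue out on the far side of the hook.
- **Final position:** I turned the key back, released it and lifted clear. The last picture shows the bow in line with the white line to within a few degrees and the tongue under the middle of the hook. The gripper was open at 92 mm, about 90 mm above the key, and the force reading was only noise (about 1 N).
- **Blue key:** The arm moved away from the blue box and stayed clear of it. I did not photograph the blue key again at the end.
- **Disagreement along the way:** The first sideways correction was about 3 mm off, which showed as a 9 N side force when I gripped. I corrected it before turning. A vertical force of about 10 N remained while turning, well under the limits, and went away on release.

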